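Clear the foam cutter's bed and hold its tension arm wound for a new wire

ROBOT

A 6-joint arm with a two-finger parallel gripper is mounted at the origin on the work surface. World frame = base frame: x ahead of the robot, y to its left, z up, the work surface at z = 0. Lengths are in mm, angles in rad, forces in N, time in s.
With the tool pointing down it reaches from about 375 to 825 mm from the base axis. Payload 5.5 kg.
Tool frame: the origin (TCP) lies midway between the tips of the shut fingers; the grasp point (between the pads) lies 19 mm behind it (arm.hold_point_z is the distance from the TCP to the grasp point, in mm); z points along the fingers, y is the line along which they close (so a half turn about z gives the same grasp; the last joint's range is limited). The gripper opens to 85 mm and grips with 20 to 120 N. Pads are 22 mm wide; open, the fingers measure 114 mm over their backs; the gripper's body (76 mm by 85 mm) begins 54 mm behind the grasp point. The pads swing forward as they close: fully open they stand 13 mm farther back than shut.
Start: joints at [-1.165, 0.314, -0.047, 1.21, 0, 1.571], TCP at [236.849, -551.269, 231.299] pointing down, gripper open.
Joint ranges: [-2.67, 2.67], [-0.69, 1.73], [-1.03, 1.25], [-2.08, 2.16], [-1.42, 1.45], [-3.14, 3.14]. Speed limits (rad/s): [2.39, 2.39, 3.01, 3.14, 3.14, 3.14].

INTERFACE

Orientations are given as a unit quaternion [w, x, y, z].
In Python, from bench import sensors, get_image, ticket, arm gives the robot as it stands.
- The arm moves only by the shell command python3 -m inch 'ROWS' [FORCE]. ROWS is JSON, a list of rows, each a list of 3 entries, a list of its own where there are three numbers: the shift along the tool's x, y, z in mm, then the turn, a rotation vector about the tool's x, y, z in rad, then the closure, from 0 (fully open) to 1 (shut). In form: [[[dx, dy, dz], [rx, ry, rz], hand], ...]. A call has 1 to 10 rows; each row shifts and turns the commanded pose from where the row before left it, along the tool's axes as they then stand; what a row does not reach is not made up. A row lasts 1/8 s, in which the tool goes at most 62.5 mm and 10.7 degrees, less where a joint would pass 70% of its speed; a pose out of reach is approached as far as the arm can. A call is refused whole if a number of a shift passes 62.5 or a number of a turn 0.188, either way. A call with a gripper value outside its range is refused whole. The fingers move at their own pace and stop on an object; FORCE is the grip in N (left out, the last holds). Time passes only in rows, so rows that do not move let the fingers close. It gives the time, the measured TCP pose, the force, the opening and the grip force at its end, in the units of the state.
- sensors.state(): the state, without advancing time (a new reading comes with each control period).
- get_image(name): name is "scene" or "top" or "wrist"; returns a dict with "img" (420x560x3 uint8, red, green, blue), "mtx" (3x3 intrinsics, pixels), "dist" ([k1, k2, p1, p2, k3] as OpenCV has them; the pictures are not rectified), "R" (3x3) and "t" (3): a world point X has camera coordinates R X + t; the wrist camera has in their place "T_tool_cam" (4x4, takes a point from camera to tool coordinates, whose origin is the TCP and whose axes are the flange's). Camera axes: x right, y down, z forward; pixel columns grow to the right and rows downward; lengths in mm; the calibration is good to about 2 mm. A picture is of the moment at which its call begins: read the wrist's pose just before it. There is no depth.
- ticket.job_done(): hands the job in; it is judged then, once.
The state is a dict: "t": time; "joint_pos": joint angles; "qd": joint speeds; "joint_efforts": joint torques, N m; "eef_pos": TCP position; "tcp_rot": TCP orientation; "wrist_force": force on the tool from outside, world axes, zero at the start; "ft_torque": the same for the moment, N m; "grip_width": opening from 0.0 (shut) to 1.0 (fully open); "grip_force": force on a finger pad.
Only numpy, scipy, OpenCV 4.12 (cv2) and the standard library are available. Lean on these libraries where they do the work, as an engineer would, in place of code of your own. Each camera call takes 0.05 s, during which the arm holds its last target. There are 200 camera calls.

TASK

Get the foam cutter ready for a new wire: holding the scraper block, push all four loose chips off the white bed into the grey offcut tray (do not touch the chips with the fingers), then stand the scraper upright on its green mat again and let go of it. Then take the red knob of the spring-loaded tension arm, swing it forward, away from the robot, all the way to its stop, and finish while holding it there: do not let go, the program ends with the arm held against its spring. Leave the mug, glue bottle, paint jar and plaster tower where they are.

Things in the scene. Friction and masses are not known exactly. Their poses are not given: they have to be found in the camera images.
- cutter: Fixed blue foam cutter with a flat white bed, 160 mm (its x) by 300 mm (its y), bed top 50 mm above the table; origin on the table under the bed's centre. Its x points away from the robot, its y to the robot's left (turned by up to 0.25 rad). The offcut tray is at its -y end, the tension arm at its +y end
- bed (a point): centre of the bed's top face, 50 mm above the table; axes as the cutter's. The four chips lie, edges included, from -73 to +47 mm of it in x and from -120 to +27 mm in y; the strip of bed from there to the pivot body (which begins at y = +100 mm) is clear
- tray (a point): centre of the inner floor of the grey open offcut tray fixed at the bed's -y end; axes as the cutter's. Outside 180 mm (x) by 100 mm (y), walls 4 mm thick and 42 mm high above the table, 8 mm lower than the bed's top; the bed's edge lies 50 mm in +y of this point
- pivot (a point): pivot axis (vertical) of the tension arm, on the bed's top, 125 mm in +y of the bed's centre. The pivot body is round, 48 mm across at its foot, and rises 38 mm above the bed
- knob (a point): centre of the red upright round knob on the tension arm's tip, 20 mm diameter, 52 mm tall from 28 to 80 mm above the bed's top; this point is 55 mm above the bed's top and 100 mm from the pivot axis. The arm below it is 16 mm wide and its upper face is 28 mm above the bed, it stands out beyond the bed's +y end
- tension_arm (a joint): angle of the aluminium tension arm about its vertical pivot, rad. 0 = slack, as found (knob 43 mm in the cutter's -x and 90 mm in +y of the pivot); it grows as the knob swings forward (clockwise from above) to the hard stop at 0.9 (knob 43 mm in +x and 90 mm in +y). Let go, it springs back. The spring takes 2.6 N at the knob at 0, 6.2 N at the stop
- mat: thin fixed green mat, 190 mm (its x) by 110 mm (its y), 3 mm thick, origin at the centre of its underside on the table
- scraper_mid (a point): centre, half-way up, of the scraper block, which stands upright on the mat: 72 mm tall overall, 0.11 to 0.21 kg. Its yellow foot is 130 mm long (its x), 30 mm thick (its y), 22 mm high; above it a wooden grip 90 mm long, 22 mm thick, from 22 to 72 mm above the underside. z is up
- chip1: loose hard offcut chip, 26 x 20 x 15 mm, green (x, y, z), 12 g; origin at the centre of its underside as built
- chip2: loose hard offcut chip, 22 x 22 x 16 mm, brick red (x, y, z), 12 g; origin at the centre of its underside as built
- chip3: loose hard offcut chip, 30 x 16 x 14 mm, orange (x, y, z), 12 g; origin at the centre of its underside as built
- chip4: loose hard offcut chip, 24 x 18 x 18 mm, dark grey (x, y, z), 12 g; origin at the centre of its underside as built
- mug: bystander: white mug, 90 mm tall, 38 mm rim radius, loose; origin at the centre of its underside
- glue: bystander: yellow glue bottle with a red cap, 130 mm tall, 26 mm radius, loose; origin at the centre of its underside
- paint_jar: bystander: small green glass paint jar, 50 mm tall, 24 mm radius, loose; origin at the centre of its underside
- tower: bystander: cast plaster castle tower, about 104 mm tall, 35 mm foot radius, loose; origin at the centre of its underside

How it is judged:
By the outcome, as a careful person would: the job done as asked, in the order asked, and still so for the second after the job is handed in, while the arm keeps its last pose, push and grip.
It also fails if it takes over 64 s, if anything falls off the work surface, if the arm or the gripper's body presses on something with over 40 N, if the wrist force passes 120 N, or if a joint passes its speed limit or range.

## Working session

There is one attempt and no reset: what is moved stays moved. The work goes in short steps, Python scripts to look and compute and a shell command to move; the robot and the scene stay as the last step left them, time stands still between calls to the robot, and variables do not carry over. Pictures are saved under pics/ and viewed, at most 10 in all, crops included, and the job is handed in when it is done.

```bash
mkdir -p pics; ls
cat > h.py <<'E'
import numpy as np,cv2
from bench import sensors,get_image,ticket,arm
def save(im,n): cv2.imwrite('pics/'+n,im['img'][:,:,::-1])
def ray(im,px,z):
    p=cv2.undistortPoints(np.float64(px).reshape(-1,1,2),im['mtx'],np.array(im['dist'],float)).reshape(-1,2)
    d=np.c_[p,np.ones(len(p))]@np.array(im['R']); c=-np.array(im['R']).T@np.array(im['t'])
    return c+d*((z-c[2])/d[:,2])[:,None]
E
python3 - <<'E'
from h import *
import pickle
for n in['scene','top']:
    im=get_image(n); save(im,n+'0.png'); pickle.dump(im,open(n+'.pkl','wb'))
    print(n,-np.array(im['R']).T@np.array(im['t']))
print(sensors.state())
E
```

```text
pics
scene [1271.21960357  -52.30032201 1068.71976771]
top [ 515.76108643   29.44543697 1369.92855775]
{'t': 0.1, 'joint_pos': array([-1.16501943e+00,  3.14111102e-01, -4.79629629e-02,  1.21022407e+00,
        1.48034258e-05,  1.57080585e+00]), 'qd': array([-1.47233681e-03,  9.15519110e-04,  1.46133003e-03,  4.60652915e-05,
        2.59026398e-04,  9.34382951e-04]), 'joint_efforts': array([-8.01807073e-04, -5.40766096e+01,  3.40541053e+01,  1.10796414e-02,
        3.71781061e-05, -2.06196370e-05]), 'eef_pos': array([ 236.63849446, -550.79706573,  230.55436693]), 'tcp_rot': array([-7.36993262e-04,  9.79489328e-01,  2.01494644e-01, -1.44060415e-04]), 'wrist_force': array([-0.02991446, -0.40298169, -0.97578211]), 'ft_torque': array([ 0.0195781 , -0.01931421, -0.01531722]), 'grip_force': 0.0, 'grip_width': 1.0014621436375466}
```

View pics/top0.png

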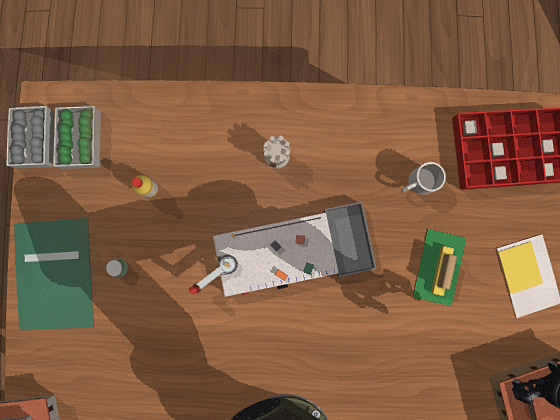

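View pics/scene0.png

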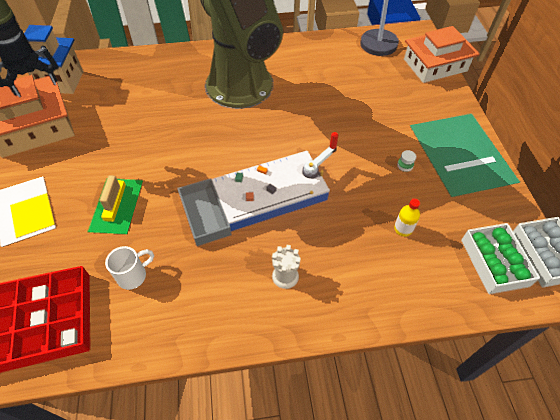

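The top view shows the bed with corners near (213,236), (326,211), (342,275) and (224,297). The tray runs out to (376,270), the knob is at (194,289) and the scraper is at (445,270) on the mat. The chips sit around (276,245), (300,239), (280,273) and (309,268).

Run:
```python
from h import *
import pickle
T=pickle.load(open('top.pkl','rb')); S=pickle.load(open('scene.pkl','rb'))
def blob(im,lo,hi,box):
    hsv=cv2.cvtColor(im['img'],cv2.COLOR_RGB2HSV); m=cv2.inRange(hsv,lo,hi)
    k=np.zeros_like(m);x0,y0,x1,y1=box;k[y0:y1,x0:x1]=m[y0:y1,x0:x1]
    cs,_=cv2.findContours(k,cv2.RETR_EXTERNAL,cv2.CHAIN_APPROX_NONE)
    return max(cs,key=cv2.contourArea)
def rect(im,c,z):
    b=cv2.boxPoints(cv2.minAreaRect(c)); P=ray(im,b,z)[:,:2]
    e=[P[1]-P[0],P[2]-P[1]]; e.sort(key=np.linalg.norm)
    print(cv2.contourArea(c),'c',P.mean(0).round(1),'size',[np.linalg.norm(v).round(1) for v in e],'long dir',np.arctan2(e[1][1],e[1][0]).round(3))
print('mat');rect(T,blob(T,(45,100,50),(80,255,255),(400,215,480,315)),3)
print('foot');rect(T,blob(T,(22,130,120),(33,255,255),(425,235,465,300)),25)
print('foot sc');rect(S,blob(S,(22,130,120),(33,255,255),(95,170,135,225)),25)
print('grip');rect(T,blob(T,(10,40,90),(20,190,255),(430,240,462,300)),75)
print('grip sc');rect(S,blob(S,(10,40,90),(20,190,255),(95,170,125,218)),75)
print('knob top');rect(T,blob(T,(0,150,80),(8,255,255),(180,280,205,300)),130)
print('chips')
for n,lo,hi,z in[('red',(0,90,60),(9,255,255),66),('or',(8,150,150),(20,255,255),64),('gr',(50,60,30),(85,255,255),65),('dk',(0,0,0),(180,255,75),68)]:
    print(n);rect(T,blob(T,lo,hi,(265,228,318,285)),z)
print('tray corners, bed corners',ray(T,[(361,203),(376,270)],42)[:,:2].round(),ray(T,[(213,236),(326,211),(342,275),(224,297)],50)[:,:2].round())
def crop(im,b,n,f):
    x0,y0,x1,y1=b;return cv2.resize(im['img'][y0:y1,x0:x1,::-1],None,fx=f,fy=f,interpolation=cv2.INTER_CUBIC)
a=crop(T,(180,190,390,310),'',3.5); b=crop(T,(400,210,480,310),'',3.5)
cv2.imwrite('pics/c1.png',a);
c=np.hstack([cv2.resize(b,(400,500)),cv2.resize(crop(S,(80,170,150,240),'',6),(400,500))]);cv2.imwrite('pics/c2.png',c)
```

```text
mat
2655.0 c [ 470.4 -400.9] size [np.float64(110.5), np.float64(189.6)] long dir -0.207
foot
170.0 c [ 462.  -404.2] size [np.float64(30.4), np.float64(130.2)] long dir -0.209
foot sc
257.5 c [ 469.4 -401.9] size [np.float64(42.6), np.float64(143.5)] long dir 2.942
grip
221.0 c [ 462.3 -403.9] size [np.float64(20.7), np.float64(89.1)] long dir -0.213
grip sc
632.5 c [ 469.  -397.8] size [np.float64(81.3), np.float64(136.5)] long dir 0.044
knob top
52.5 c [405.2 239.8] size [np.float64(17.0), np.float64(22.2)] long dir -1.536
chips
red
53.0 c [536.5 -18.8] size [np.float64(20.5), np.float64(20.5)] long dir -1.545
or
51.0 c [444.3  27.7] size [np.float64(14.2), np.float64(28.3)] long dir -2.131
gr
57.5 c [462.9 -41.5] size [np.float64(18.6), np.float64(24.2)] long dir -0.298
dk
47.0 c [518.3  43.5] size [np.float64(14.5), np.float64(21.7)] long dir -2.329
tray corners, bed corners [[ 635. -178.]
 [ 461. -220.]] [[ 538.  207.]
 [ 611.  -85.]
 [ 446. -130.]
 [ 381.  173.]]
```

View pics/c1.png

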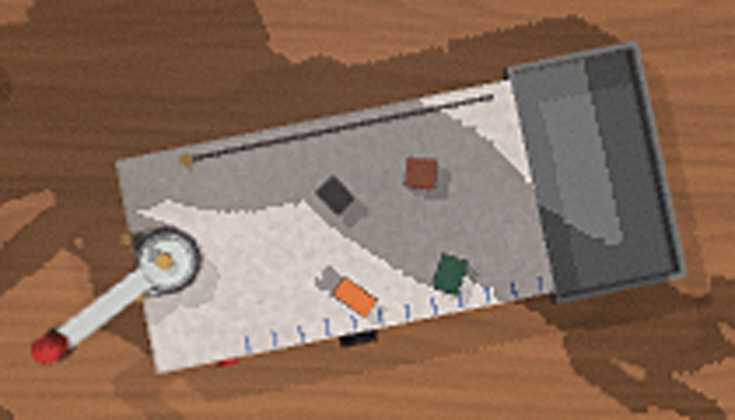

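View pics/c2.png

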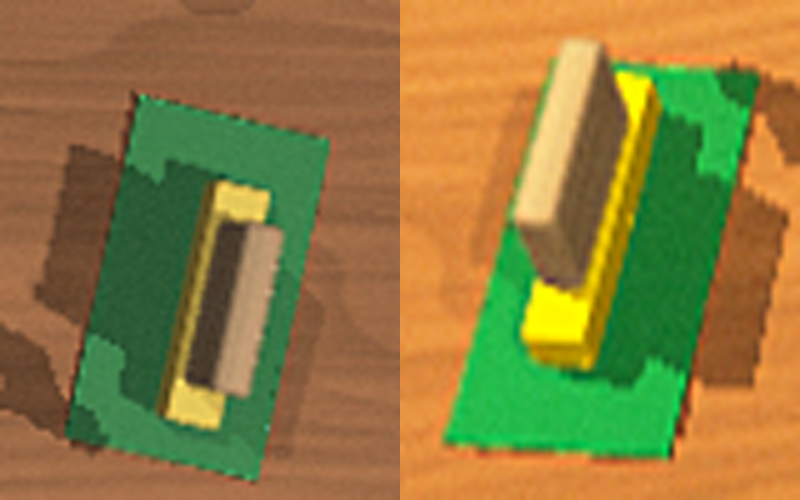

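The crops give cleaner corners for the bed and tray. The scraper stands upright on the mat with its long axis at yaw -0.21. Next I fit the cutter frame and express everything in it.

Run:
```python
from h import *
import pickle
T=pickle.load(open('top.pkl','rb')); 
f=lambda L:np.array(L)/3.5-[0.36,0.36]+[180,190]
B=ray(T,f([(117,160),(510,80),(553,292),(157,373)]),50)[:,:2]
R=ray(T,f([(635,43),(683,272)]),42)[:,:2]
loc=np.array([(80,150),(80,-150),(-80,-150),(-80,150),(90,-250),(-90,-250)],float)
W=np.vstack([B,R])
a=loc-loc.mean(0);b=W-W.mean(0)
yaw=np.arctan2((a[:,0]*b[:,1]-a[:,1]*b[:,0]).sum(),(a*b).sum())
M=np.array([[np.cos(yaw),-np.sin(yaw)],[np.sin(yaw),np.cos(yaw)]])
o=W.mean(0)-M@loc.mean(0)
print('bed',o,'yaw',yaw,'res',(W-(loc@M.T+o)).round(1).tolist())
for n,p in dict(red=(536.5,-18.8),ora=(444.3,27.7),gr=(462.9,-41.5),dk=(518.3,43.5),knobtop=(405.2,239.8)).items(): print(n,((np.array(p)-o)@M).round(1))
for n,l in dict(start=(-13,60),edge=(-13,-150),knob0=(-43,215),knob9=(43,215),piv=(0,125)).items(): print(n,(M@np.array(l)+o).round(1))
```

```text
bed [495.76997116  44.74546942] yaw 0.22878137734809725 res [[0.4, -2.1], [-0.4, -0.6], [-0.7, 0.6], [-0.3, -0.6], [-2.0, 0.3], [2.9, 2.4]]
red [ 25.3 -71.1]
ora [-54.   -4.9]
gr [-51.6 -76.5]
dk [21.7 -6.3]
knobtop [-44.  210.5]
start [469.5 100.2]
edge [ 517.1 -104.3]
knob0 [405.1 244.4]
knob9 [488.9 263.9]
piv [467.4 166.5]
```

```bash
cat >> h.py <<'E'
def go(x,y,z,ang):
    "shift in the current tool frame, after levelling/turn rotvec (tool) to pointing down with tool x at yaw ang"
    from scipy.spatial.transform import Rotation as Ro
    s=sensors.state(); w,a,b,c=s['tcp_rot']; R=Ro.from_quat([a,b,c,w])
    G=Ro.from_matrix(np.array([[np.cos(ang),np.sin(ang),0],[np.sin(ang),-np.cos(ang),0],[0,0,-1]]))
    d=np.array([x,y,z])-s['eef_pos']
    print('t',s['t'],'pos',s['eef_pos'].round(1),'turn',(R.inv()*G).as_rotvec().round(3),'shift now',R.inv().apply(d).round(1),'shift after turn',G.inv().apply(d).round(1),'F',s['wrist_force'].round(1),'w',round(s['grip_width'],3),'gf',round(s['grip_force'],1),'q',s['joint_pos'].round(2))
E
python3 -m inch '[[[0,0,0],[0,0,0.154],0],[[0,0,0],[0,0,0.154],0],[[0,0,0],[0,0,0.154],0],[[0,0,0],[0,0,0.154],0],[[38,-38,19],[0,0,0],0],[[38,-38,19],[0,0,0],0],[[38,-38,19],[0,0,0],0],[[38,-38,19],[0,0,0],0],[[38,-38,19],[0,0,0],0],[[0,0,0],[0,0,0],0]]' 40
python3 - <<'E'
from h import *
go(462.2,-404,36,-0.21)
s=get_image('wrist');save(s,'w1.png')
E
```

```text
t: 1.35
eef_pos: [463.9, -401.8, 133.9]
tcp_rot: [-0.001, 0.995, -0.102, -0.001]
wrist_force: [-0.3, 1.0, -0.3]
grip_width: 1.001
grip_force: 0.0
t 1.35 pos [ 463.9 -401.8  133.9] turn [-0.002  0.003  0.005] shift now [-1.   2.8 97.9] shift after turn [-1.2  2.5 97.9] F [-0.3  1.  -0.3] w 1.001 gf 0.0 q [-0.71  0.39 -0.16  1.02  0.    2.63]
```

View pics/w1.png

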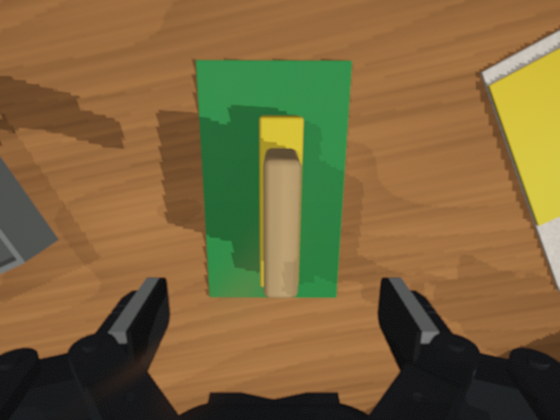

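The wrist view shows the grip at (283,225), aligned with the tool and centred between the fingers, and the mat around it. Joint 6 would run near its limit in the sweep, so I take the half-turned grasp instead.

```bash
python3 -m inch '[[[0,0,0],[0,0,-0.185],0],[[0,0,0],[0,0,-0.185],0],[[0,0,0],[0,0,-0.185],0],[[0,0,0],[0,0,-0.185],0],[[0,0,0],[0,0,-0.185],0],[[0,0,0],[0,0,-0.185],0],[[0,0,0],[0,0,-0.185],0],[[0,0,0],[0,0,-0.185],0],[[0,0,0],[0,0,-0.185],0]]' >/dev/null
python3 -m inch '[[[0,0,0],[0,0,-0.185],0],[[0,0,0],[0,0,-0.185],0],[[0,0,0],[0,0,-0.185],0],[[0,0,0],[0,0,-0.185],0],[[0,0,0],[0,0,-0.185],0],[[0,0,0],[0,0,-0.185],0],[[0,0,0],[0,0,-0.185],0],[[0,0,0],[0,0,-0.185],0],[[0,0,0],[0,0,0],0]]'
python3 - <<'E'
from h import *
go(462.2,-404,36,-0.21+np.pi)
E
```

```text
t: 3.65
eef_pos: [461.3, -406.2, 136.8]
tcp_rot: [0.0, 0.105, 0.994, -0.0]
wrist_force: [-0.7, 0.2, -0.4]
grip_width: 1.004
grip_force: 0.0
t 3.65 pos [ 461.3 -406.2  136.8] turn [-0.001  0.    -0.001] shift now [ -0.4   2.4 100.8] shift after turn [ -0.4   2.3 100.8] F [-0.7  0.2 -0.4] w 1.004 gf 0.0 q [-0.72  0.39 -0.16  1.02 -0.   -0.51]
```

```bash
python3 -m inch '[[[0,2,30],[0,0,0],0],[[0,0,30],[0,0,0],0],[[0,0,25],[0,0,0],0],[[0,0,16],[0,0,0],0],[[0,0,0],[0,0,0],0],[[0,0,0],[0,0,0],1],[[0,0,0],[0,0,0],1],[[0,0,0],[0,0,0],1],[[0,0,0],[0,0,0],1],[[0,0,0],[0,0,0],1]]' 60
python3 - <<'E'
from h import *
go(462.2,-404,36,-0.21+np.pi)
E
```

```text
t: 4.9
eef_pos: [462.8, -403.2, 35.5]
tcp_rot: [0.0, 0.103, 0.995, -0.0]
wrist_force: [-0.7, 0.0, 1.3]
grip_width: 0.253
grip_force: 63.0
t 4.9 pos [ 462.8 -403.2   35.5] turn [-0.     0.     0.003] shift now [ 0.4 -0.9 -0.5] shift after turn [ 0.4 -0.9 -0.5] F [-0.7  0.   1.3] w 0.253 gf 63.0 q [-0.72  0.48 -0.28  0.82 -0.   -0.51]
```

```bash
python3 -m inch '[[[0,0,-20],[0,0,0],1],[[0,0,-40],[0,0,0],1],[[0,0,-40],[0,0,0],1],[[0,0,-30],[0,0,-0.11],1],[[0,0,0],[0,0,-0.11],1],[[0,0,0],[0,0,-0.11],1],[[0,0,0],[0,0,-0.11],1],[[0,0,0],[0,0,0],1]]' 60
python3 - <<'E'
from h import *
go(469.8,90,165,0.229+np.pi)
E
```

```text
t: 5.9
eef_pos: [462.5, -402.9, 165.0]
tcp_rot: [-0.0, -0.116, 0.993, 0.0]
wrist_force: [0.0, -0.1, -1.2]
grip_width: 0.249
grip_force: 62.5
t 5.9 pos [ 462.5 -402.9  165. ] turn [ 0.001 -0.     0.003] shift now [-1.204e+02  4.780e+02  2.000e-01] shift after turn [-119.   478.4   -0. ] F [ 0.  -0.1 -1.2] w 0.249 gf 62.5 q [-0.72  0.37 -0.12  1.08  0.   -0.95]
```

```bash
python3 -m inch '[[[-6,24,0],[0,0,0],1],[[-12,48,0],[0,0,0],1],[[-14,56,0],[0,0,0],1],[[-14,56,0],[0,0,0],1],[[-14,56,0],[0,0,0],1],[[-14,56,0],[0,0,0],1],[[-14,56,0],[0,0,0],1],[[-14,56,0],[0,0,0],1],[[-11,45,0],[0,0,0],1],[[-6,25,0],[0,0,0],1]]' >/dev/null
python3 -m inch '[[[0,0,0],[0,0,0],1],[[0,0,0],[0,0,0],1]]'
python3 - <<'E'
from h import *
go(469.8,90,83.5,0.229+np.pi)
E
```

```text
t: 7.4
eef_pos: [467.9, 88.9, 165.2]
tcp_rot: [-0.0, -0.116, 0.993, -0.0]
wrist_force: [0.5, 0.4, -1.5]
grip_width: 0.251
grip_force: 62.5
t 7.4 pos [467.9  88.9 165.2] turn [-0.    -0.     0.003] shift now [-2.2  0.6 81.7] shift after turn [-2.1  0.6 81.7] F [ 0.5  0.4 -1.5] w 0.251 gf 62.5 q [ 0.19  0.12 -0.44  1.01 -0.   -0.04]
```

```bash
python3 -m inch '[[[-2,0,25],[0,0,0.003],1],[[0,0,25],[0,0,0],1],[[0,0,18],[0,0,0],1],[[0,0,9],[0,0,0],1],[[0,0,4],[0,0,0],1],[[0,0,0],[0,0,0],1],[[0,0,0],[0,0,0],1]]'
python3 - <<'E'
from h import *
go(517.9,-109.9,83.5,0.229+np.pi)
s=get_image('top');cv2.imwrite('pics/t1.png',cv2.resize(s['img'][180:320,170:390,::-1],None,fx=3.5,fy=3.5,interpolation=2))
E
```

```text
t: 8.28
eef_pos: [470.6, 89.9, 84.9]
tcp_rot: [0.001, -0.115, 0.993, 0.0]
wrist_force: [-0.4, -0.2, -1.3]
grip_width: 0.248
grip_force: 62.5
t 8.275 pos [470.6  89.9  84.9] turn [-0.     0.001  0.001] shift now [  -0.5 -205.3    1.5] shift after turn [  -0.7 -205.3    1.4] F [-0.4 -0.2 -1.3] w 0.248 gf 62.5 q [ 0.19  0.2  -0.55  0.82 -0.   -0.04]
```

View pics/t1.png

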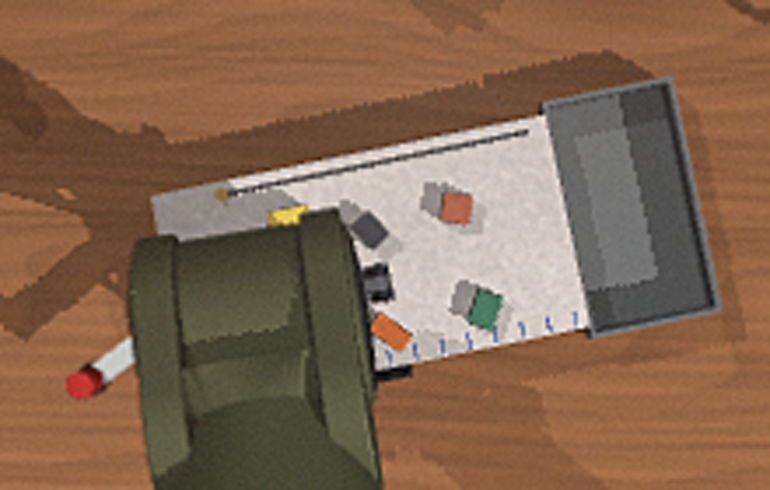

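The scraper foot (yellow end at (287,216)) is on the bed behind all four chips, its far end beyond the dark chip. Now the sweep.

```bash
python3 -m inch '[[[0,-6,1],[0,0,0],1],[[0,-12,0],[0,0,0],1],[[0,-12,0],[0,0,0],1],[[0,-12,0],[0,0,0],1],[[0,-12,0],[0,0,0],1],[[0,-12,0],[0,0,0],1],[[0,-12,0],[0,0,0],1],[[0,-12,0],[0,0,0],1],[[0,-12,0],[0,0,0],1],[[0,0,0],[0,0,0],1]]'
python3 - <<'E'
from h import *
go(517.9,-109.9,83.5,0.229+np.pi)
s=get_image('top');cv2.imwrite('pics/t2.png',cv2.resize(s['img'][180:320,170:390,::-1],None,fx=3.5,fy=3.5,interpolation=2))
E
```

```text
t: 9.57
eef_pos: [493.5, -10.3, 83.3]
tcp_rot: [0.0, -0.114, 0.993, -0.0]
wrist_force: [1.0, 1.1, -0.5]
grip_width: 0.253
grip_force: 62.4
t 9.575 pos [493.5 -10.3  83.3] turn [-0.  0. -0.] shift now [  -1.2 -102.5   -0.2] shift after turn [  -1.2 -102.5   -0.2] F [ 1.   1.1 -0.5] w 0.253 gf 62.4 q [-0.02  0.23 -0.52  0.82 -0.   -0.25]
```

View pics/t2.png

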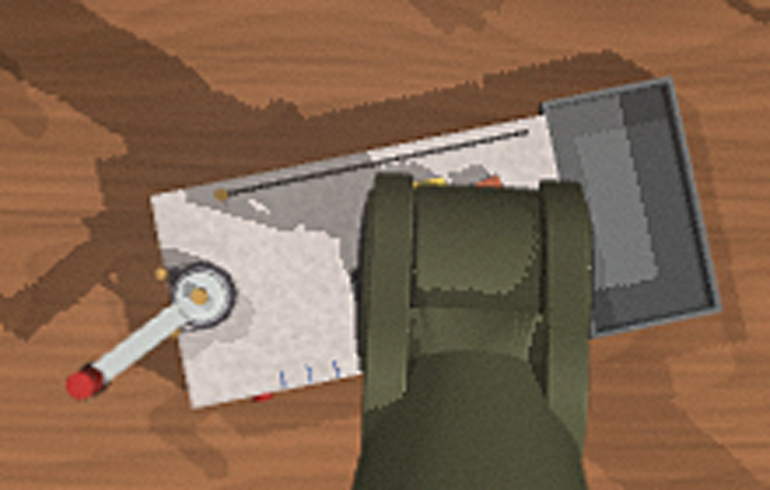

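The bed behind the scraper is clear, and the red chip is ahead of it at (487,184). Continuing past the edge.

```bash
python3 -m inch '[[[0,-6,0],[0,0,0],1],[[0,-12,0],[0,0,0],1],[[0,-12,0],[0,0,0],1],[[0,-12,0],[0,0,0],1],[[0,-12,0],[0,0,0],1],[[0,-12,0],[0,0,0],1],[[0,-12,0],[0,0,0],1],[[0,-12,0],[0,0,0],1],[[0,-12,0],[0,0,0],1],[[0,0,0],[0,0,0],1]]'
python3 -m inch '[[[0,0,-20],[0,0,0],1],[[0,0,-40],[0,0,0],1],[[0,0,-20],[0,0,0],1],[[0,0,0],[0,0,0.11],1],[[0,0,0],[0,0,0.11],1],[[0,0,0],[0,0,0.11],1],[[0,0,0],[0,0,0.11],1],[[0,0,0],[0,0,0],1]]'
python3 - <<'E'
from h import *
go(462.2,-404,163,-0.21+np.pi)
E
```

```text
t: 10.88
eef_pos: [516.8, -109.6, 83.3]
tcp_rot: [0.0, -0.114, 0.993, -0.0]
wrist_force: [0.9, 0.5, -1.1]
grip_width: 0.248
grip_force: 62.4
t: 11.88
eef_pos: [516.4, -108.4, 163.2]
tcp_rot: [-0.0, 0.104, 0.995, 0.0]
wrist_force: [0.2, 0.5, -2.2]
grip_width: 0.248
grip_force: 62.5
t 11.875 pos [ 516.4 -108.4  163.2] turn [ 0.    -0.     0.002] shift now [-8.100e+00 -3.004e+02  2.000e-01] shift after turn [-8.600e+00 -3.004e+02  2.000e-01] F [ 0.2  0.5 -2.2] w 0.248 gf 62.5 q [-0.21  0.22 -0.33  1.02  0.    0.  ]
```

```bash
python3 -m inch '[[[-2,-30,0],[0,0,0],1],[[-2,-60,0],[0,0,0],1],[[-2,-60,0],[0,0,0],1],[[-2,-60,0],[0,0,0],1],[[-2,-60,0],[0,0,0],1],[[0,-30,0],[0,0,0],1],[[0,0,0],[0,0,0],1],[[0,0,0],[0,0,0],1]]'
python3 - <<'E'
from h import *
go(465,-403,35.5,-0.21+np.pi)
s=get_image('top');cv2.imwrite('pics/t3.png',cv2.resize(s['img'][180:320,190:480,::-1],None,fx=2.7,fy=2.7,interpolation=2))
E
```

```text
t: 12.88
eef_pos: [463.7, -403.5, 163.0]
tcp_rot: [-0.0, 0.104, 0.995, 0.0]
wrist_force: [-0.0, -0.1, -1.4]
grip_width: 0.254
grip_force: 62.4
t 12.875 pos [ 463.7 -403.5  163. ] turn [ 0.001 -0.001  0.001] shift now [ -1.2   0.6 127.5] shift after turn [ -1.2   0.7 127.5] F [-0.  -0.1 -1.4] w 0.254 gf 62.4 q [-0.72  0.38 -0.12  1.08  0.   -0.51]
```

View pics/t3.png

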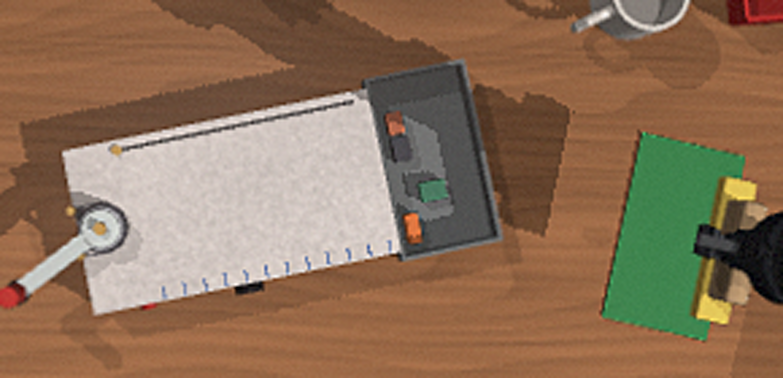

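The bed is clear and all four chips lie in the tray at about (397,125), (401,148), (432,190) and (413,229). Next I put the scraper down.

```bash
python3 -m inch '[[[0,0,30],[0,0,0],1],[[0,0,40],[0,0,0],1],[[0,0,30],[0,0,0],1],[[0,0,17],[0,0,0],1],[[0,0,6],[0,0,0],1],[[0,0,3],[0,0,0],1],[[0,0,1],[0,0,0],1],[[0,0,0],[0,0,0],1]]'
python3 - <<'E'
from h import *
go(465,-403,35.5,-0.21+np.pi)
E
```

```text
t: 13.92
eef_pos: [464.3, -404.7, 37.1]
tcp_rot: [0.001, 0.105, 0.994, -0.0]
wrist_force: [0.9, 1.3, -1.1]
grip_width: 0.25
grip_force: 62.6
t 13.925 pos [ 464.3 -404.7   37.1] turn [-0.001  0.001  0.   ] shift now [-0.3  1.8  1.6] shift after turn [-0.3  1.8  1.6] F [ 0.9  1.3 -1.1] w 0.25 gf 62.6 q [-0.72  0.48 -0.27  0.82  0.   -0.51]
```

Not yet touching, so I lower slightly further and check contact.

```bash
python3 -m inch '[[[0,0,1],[0,0,0],1],[[0,0,0],[0,0,0],1],[[0,0,0],[0,0,0],1]]'
python3 -m inch '[[[0,0,0.7],[0,0,0],1],[[0,0,0],[0,0,0],1],[[0,0,0],[0,0,0],1]]'
```

```text
t: 14.3
eef_pos: [463.9, -404.4, 35.5]
tcp_rot: [0.0, 0.105, 0.994, -0.0]
wrist_force: [-0.2, 0.3, -1.2]
grip_width: 0.251
grip_force: 62.6
t: 14.68
eef_pos: [463.9, -404.4, 35.5]
tcp_rot: [0.0, 0.105, 0.994, -0.0]
wrist_force: [-1.8, 0.8, 5.4]
grip_width: 0.252
grip_force: 63.6
```

```bash
python3 -m inch '[[[0,0,0],[0,0,0],0.6],[[0,0,0],[0,0,0],0.4],[[0,0,0],[0,0,0],0],[[0,0,0],[0,0,0],0],[[0,0,0],[0,0,0],0],[[0,0,-15],[0,0,0],0],[[0,0,-40],[0,0,0],0],[[0,0,-55],[0,0,0],0],[[0,0,-60],[0,0,0],0],[[0,0,-30],[0,0,0],0]]'
python3 - <<'E'
from h import *
go(405.1,244.4,240,0.229+np.pi)
E
```

```text
t: 15.92
eef_pos: [465.0, -405.3, 240.0]
tcp_rot: [0.002, 0.105, 0.994, -0.002]
wrist_force: [0.5, -0.4, -0.9]
grip_width: 0.995
grip_force: 0.0
t 15.925 pos [ 465.  -405.3  240. ] turn [-0.004  0.005 -0.439] shift now [193.9 622.9  -2.9] shift after turn [-89.2 646.3  -0. ] F [ 0.5 -0.4 -0.9] w 0.995 gf 0.0 q [-0.72  0.34  0.01  1.23 -0.   -0.51]
```

```bash
python3 -m inch '[[[0,0,0],[0,0,0.171],0],[[0,0,0],[0,0,0.171],0],[[0,0,0],[0,0,0.171],0],[[0,0,0],[0,0,0.171],0],[[22,15,0],[0,0,0],0],[[46,30,0],[0,0,0],0],[[46,30,0],[0,0,0],0],[[46,30,0],[0,0,0],0],[[46,30,0],[0,0,0],0],[[46,30,0],[0,0,0],0]]' >/dev/null
python3 -m inch '[[[46,30,0],[0,0,0],0],[[46,30,0],[0,0,0],0],[[46,30,0],[0,0,0],0],[[46,30,0],[0,0,0],0],[[46,30,0],[0,0,0],0],[[46,30,0],[0,0,0],0],[[16,14,0],[0,0,0],0],[[0,0,0],[0,0,0],0],[[0,0,0],[0,0,0],0]]'
python3 - <<'E'
from h import *
from scipy.spatial.transform import Rotation as Ro
go(405.1,244.4,90,2.246)
s=sensors.state();im=get_image('wrist');save(im,'w2.png')
w,a,b,c=s['tcp_rot'];Tw=np.eye(4);Tw[:3,:3]=Ro.from_quat([a,b,c,w]).as_matrix();Tw[:3,3]=s['eef_pos']
C=np.linalg.inv(Tw@np.array(im['T_tool_cam']));im['R']=C[:3,:3];im['t']=C[:3,3]
m=cv2.inRange(cv2.cvtColor(im['img'],cv2.COLOR_RGB2HSV),(0,150,60),(8,255,255))
cs,_=cv2.findContours(m,0,1);c=max(cs,key=cv2.contourArea);b=cv2.boundingRect(c)
print('cam',-C[:3,:3].T@C[:3,3],b,cv2.contourArea(c))
P=c.reshape(-1,2)
g=ray(im,P,130)[:,:2];g0=ray(im,P,78)[:,:2]
# nearest points to camera axis: base; print extents along/across view dir for both planes
print(g.min(0),g.max(0),'z78',g0.min(0),g0.max(0))
top=get_image('top');save(top,'t4.png')
E
```

```text
t: 18.3
eef_pos: [402.8, 244.1, 235.1]
tcp_rot: [0.0, 0.432, 0.902, 0.0]
wrist_force: [-0.0, -0.8, -0.4]
grip_width: 1.003
grip_force: 0.0
t 18.3 pos [402.8 244.1 235.1] turn [0.    0.    0.002] shift now [ -1.1   2.  145.1] shift after turn [ -1.2   2.  145.1] F [-0.  -0.8 -0.4] w 1.003 gf 0.0 q [ 0.55  0.07 -0.34  1.16 -0.    1.44]
cam [353.12383794 304.73177846 377.71397769] (261, 184, 28, 40) 836.0
[387.53742075 232.51421677] [413.85665538 260.02421126] z78 [394.76150363 217.35434068] [426.60565944 250.63922008]
```

View pics/w2.png

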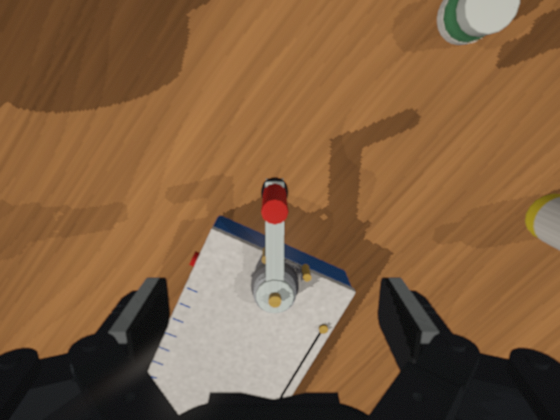

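View pics/t4.png

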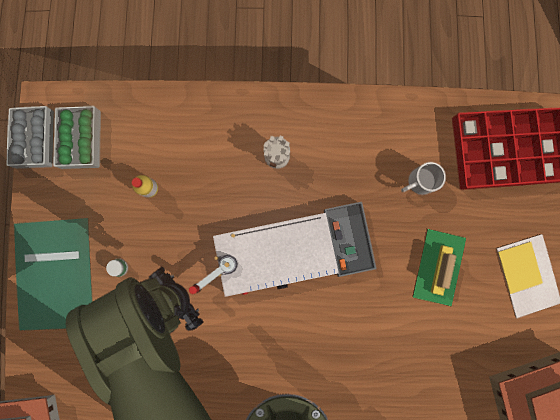

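The wrist view shows the knob's top at (275,206), between the fingers laterally with the arm aligned. The top view shows the scraper upright on the mat, the chips in the tray and the bystanders where they were.

Run:
```python
from h import *
from scipy.spatial.transform import Rotation as Ro
s=sensors.state();im=get_image('wrist')
w,a,b,c=s['tcp_rot'];Tw=np.eye(4);Tw[:3,:3]=Ro.from_quat([a,b,c,w]).as_matrix();Tw[:3,3]=s['eef_pos']
C=np.linalg.inv(Tw@np.array(im['T_tool_cam']));im['R']=C[:3,:3];im['t']=C[:3,3]
print(ray(im,[(275,208)],130).round(1), ray(im,[(275,297)],88+3).round(1))
go(404,243,90,2.246)
```

```text
[[403.  244.3 130. ]] [[463.4 169.2  91. ]]
t 18.45 pos [403.  243.7 234.9] turn [0. 0. 0.] shift now [ -1.1   0.4 144.9] shift after turn [ -1.2   0.4 144.9] F [ 0.  -0.  -0.4] w 1.0 gf 0.0 q [ 0.54  0.07 -0.34  1.16 -0.    1.44]
```

```bash
python3 -m inch '[[[0,1,30],[0,0,0],0],[[0,0,45],[0,0,0],0],[[0,0,40],[0,0,0],0],[[0,0,20],[0,0,0],0],[[0,0,9],[0,0,0],0],[[0,0,0],[0,0,0],1],[[0,0,0],[0,0,0],1],[[0,0,0],[0,0,0],1],[[0,0,0],[0,0,0],1],[[0,0,0],[0,0,0],1]]' 60
python3 - <<'E'
from h import *
go(404,244,91,2.246)
E
```

```text
t: 19.7
eef_pos: [403.9, 245.5, 91.4]
tcp_rot: [0.0, 0.432, 0.902, 0.0]
wrist_force: [-2.0, -1.7, 5.7]
grip_width: 0.22
grip_force: 58.3
t 19.7 pos [403.9 245.5  91.4] turn [0.001 0.    0.002] shift now [-1.2 -0.8  0.4] shift after turn [-1.2 -0.8  0.4] F [-2.  -1.7  5.7] w 0.22 gf 58.3 q [ 0.55  0.18 -0.56  0.83 -0.    1.44]
```

```bash
python3 -m inch '[[[-0.4,9,0],[0,0,0.09],1],[[-0.4,9,0],[0,0,0.09],1],[[-0.4,9,0],[0,0,0.09],1],[[-0.4,9,0],[0,0,0.09],1],[[-0.4,9,0],[0,0,0.09],1],[[0,0,0],[0,0,0],1]]' 70
python3 - <<'E'
from h import *
p=np.array([403.9-100*-.625,245.5-78]);s=sensors.state();d=s['eef_pos'][:2]-p
print(np.linalg.norm(d),np.arctan2(d[1],d[0])-2.246)
go(488.9,263.9,91,1.346)
E
```

```text
t: 20.45
eef_pos: [444.5, 265.0, 91.4]
tcp_rot: [0.0, 0.622, 0.783, 0.0]
wrist_force: [-1.8, -1.6, 7.5]
grip_width: 0.213
grip_force: 68.7
99.97468387334719 -0.4543511762004049
t 20.45 pos [444.5 265.   91.4] turn [ 0.001 -0.     0.452] shift now [-11.1  43.    0.5] shift after turn [ 8.8 43.5  0.4] F [-1.8 -1.6  7.5] w 0.213 gf 68.7 q [ 0.54  0.26 -0.45  0.85 -0.    1.88]
```

```bash
python3 -m inch '[[[-0.4,9,0],[0,0,0.09],1],[[-0.4,9,0],[0,0,0.09],1],[[-0.4,9,0],[0,0,0.09],1],[[-0.4,9,0],[0,0,0.09],1],[[0,0,0],[0,0,0],1],[[0,0,0],[0,0,0],1]]' 70
python3 -m inch '[[[-0.4,9,0],[0,0,0.09],1],[[0,0,0],[0,0,0],1],[[0,0,0],[0,0,0],1]]' 70
python3 - <<'E'
from h import *
p=np.array([403.9-100*-.625,245.5-78]);s=sensors.state();d=s['eef_pos'][:2]-p
print(np.linalg.norm(d),np.arctan2(d[1],d[0])-2.246)
go(488.9,263.9,91,1.346)
E
```

```text
t: 21.2
eef_pos: [480.0, 267.0, 91.5]
tcp_rot: [0.0, 0.751, 0.66, 0.001]
wrist_force: [-0.5, -0.1, 6.7]
grip_width: 0.217
grip_force: 68.6
t: 21.58
eef_pos: [488.8, 265.6, 91.5]
tcp_rot: [-0.0, 0.78, 0.626, 0.001]
wrist_force: [0.0, -0.1, 6.7]
grip_width: 0.218
grip_force: 68.6
100.60350260029689 -0.90010904031865
t 21.575 pos [488.8 265.6  91.5] turn [ 0.001 -0.001  0.006] shift now [-1.6  0.4  0.5] shift after turn [-1.6  0.4  0.5] F [ 0.  -0.1  6.7] w 0.218 gf 68.6 q [ 0.5   0.33 -0.36  0.88  0.    2.29]
```

```bash
python3 -m inch '[[[0,2,0],[0,0,0],1],[[0,0,0],[0,0,0],1],[[0,0,0],[0,0,0],1]]' 70
python3 - <<'E'
from h import *
go(488.9,263.9,91,1.346)
for n in('wrist','scene','top'):
    im=get_image(n);save(im,n+'5.png')
    m=cv2.inRange(cv2.cvtColor(im['img'],cv2.COLOR_RGB2HSV),(0,150,60),(8,255,255))
    cs,_=cv2.findContours(m,0,1)
    for c in cs:
        if cv2.contourArea(c)>15:
            b=cv2.boundingRect(c);q=(b[0]+b[2]/2,b[1]+b[3]/2)
            print(n,b,cv2.contourArea(c),ray(im,[q],115)[0].round(0) if n!='wrist' else '')
E
```

```text
t: 21.95
eef_pos: [490.0, 265.3, 91.5]
tcp_rot: [-0.001, 0.78, 0.626, 0.0]
wrist_force: [-2.5, 1.3, 8.0]
grip_width: 0.218
grip_force: 68.8
t 21.95 pos [490.  265.3  91.5] turn [-0.    -0.002  0.006] shift now [-1.6 -0.7  0.5] shift after turn [-1.6 -0.7  0.5] F [-2.5  1.3  8. ] w 0.218 gf 68.8 q [ 0.5   0.33 -0.36  0.88  0.    2.29]
wrist (245, 257, 57, 108) 4683.5 
scene (0, 266, 91, 107) 7742.0 [ 845. -497.  115.]
scene (409, 198, 11, 11) 74.5 [661. 400. 115.]
top (132, 177, 10, 10) 62.0 [668. 397. 115.]
top (452, 107, 108, 83) 7710.0 [ 779. -542.  115.]
```

```bash
for i in 1 2; do python3 -m inch '[[[0,2,0],[0,0,0],1],[[0,0,0],[0,0,0],1],[[0,0,0],[0,0,0],1]]' 70 | sed -n '2p;4,5p'; done
```

```text
eef_pos: [490.6, 265.2, 91.4]
wrist_force: [-6.4, 2.8, 10.5]
grip_width: 0.216
eef_pos: [490.9, 265.2, 91.4]
wrist_force: [-12.3, 3.9, 14.9]
grip_width: 0.22
```

```bash
python3 -m inch '[[[0,0,0],[0,0,0],1],[[0,0,0],[0,0,0],1],[[0,0,0],[0,0,0],1],[[0,0,0],[0,0,0],1],[[0,0,0],[0,0,0],1],[[0,0,0],[0,0,0],1]]' 70
python3 -c "
from bench import ticket
print(ticket.job_done())"
```

```text
t: 23.6
eef_pos: [490.9, 265.2, 91.4]
tcp_rot: [-0.003, 0.78, 0.626, -0.001]
wrist_force: [-12.5, 4.1, 13.7]
grip_width: 0.216
grip_force: 69.8
the job is handed in; nothing more can be done
None
```

I handed the job in at 23.6 s: all four chips are in the tray, the scraper stands upright on its mat and is released, and the tension arm is held at its forward stop with about 13 N of push; the bystanders looked unmoved in the last top view, taken before the knob was gripped.

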